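Arm the board tester and hold the press jig level

ROBOT

A 7-joint arm with a two-finger parallel gripper is mounted at the origin on the work surface. World frame = base frame: x ahead of the robot, y to its left, z up, the work surface at z = 0. Lengths are in m, angles in rad, forces in N, time in s.
With the tool pointing down it reaches from about 0.425 to 0.925 m from the base axis. Payload 6.8 kg.
Tool frame: the origin (TCP) lies at the very end of the fingers, on their centre line; the grasp point (between the pads) lies bot.tcp_to_grasp behind it (bot.tcp_to_grasp is the distance from the TCP to the grasp point, in m); z points along the fingers, y is the line along which they close (so a half turn about z gives the same grasp; the last joint's range is limited). The gripper opens to 85 mm and grips with 20 to 120 N. Pads are 22 mm wide; open, the fingers measure 114 mm over their backs; the gripper's body (76 mm by 85 mm) begins 54 mm behind the grasp point. The pads swing forward as they close: fully open they stand 13 mm farther back than shut.
Start: joints at [-1.405, 0.477, 0.022, 1.555, -0.011, 1.109, -0.083], TCP at [0.183, 0.65, 0.231] pointing down, gripper open.
Joint ranges: [-2.96, 2.96], [-0.34, 2.1], [-1.41, 1.46], [0.24, 2.44], [-1.37, 4.51], [0.17, 1.92], [-2.96, 2.96]. Speed limits (rad/s): [2.39, 2.39, 3.14, 3.14, 3.14, 3.14, 3.14].

INTERFACE

Orientations are given as a unit quaternion [w, x, y, z].
In Python, from station import bot gives the robot as it stands.
- The arm moves only by the tool servo_tool, never from a script. Its argument "motion" is a list that holds one entry, the list of rows, each a list of 7 numbers: the shift along the tool's x, y, z in m, then the turn, a rotation vector about the tool's x, y, z in units of 5 degrees (1.0 is 5 degrees), then the opening, from 0 (shut) to 1 (fully open). A call has 1 to 20 rows; each row is the pose to reach, as a shift and turn from the pose commanded when the call began, along the tool's axes at that moment; what a row does not reach only later rows make up. A row lasts 1/12 s, in which the tool goes at most 41.7 mm and 7.16 degrees, less where a joint would pass 70% of its speed; a pose out of reach is approached as far as the arm can. A call with a gripper value outside its range is refused whole. The fingers move at their own pace and stop on an object; "grip_force" is the grip in N (left out, the last holds). Time passes only in rows, so rows that repeat a pose let the fingers close. It gives the time, the measured TCP pose, the force, the opening and the grip force at its end, in the units of the state.
- bot.get_obs(): the state, without advancing time (a new reading comes with each control period).
- bot.read_camera(name): name is "scene" or "top" or "wrist"; returns a dict with "img" (400x640x3 uint8, red, green, blue), "K" (3x3 intrinsics, pixels), "pose" (4x4, takes a point from camera to world coordinates). Camera axes: x right, y down, z forward; pixel columns grow to the right and rows downward; lengths in m; the calibration is good to about 2 mm. The wrist camera is an equidistant fisheye: a pixel r from the principal point sees the ray r / f radians off the axis. A picture is of the moment at which its call begins. There is no depth.
- bot.hand_in(): hands the job in; it is judged then, once.
The state is a dict: "t": time; "q": joint angles; "joint_vel": joint speeds; "joint_torque": joint torques, N m; "eef_pos": TCP position; "tool_rot": TCP orientation; "contact_force": force on the tool from outside, world axes, zero at the start; "torque": the same for the moment, N m; "gripper_width": opening from 0.0 (shut) to 1.0 (fully open); "grasp_force": force on a finger pad.
Only numpy, scipy, OpenCV 4.12 (cv2) and the standard library are available. Lean on these libraries where they do the work, as an engineer would, in place of code of your own. Each camera call takes 0.05 s, during which the arm holds its last target. There are 200 camera calls.

TASK

Run a contact test on the circuit board in the press jig: first arm the tester by pushing the mushroom-headed plunger on top of the tester box fully in and letting it spring back up. Then press down the crossbar of the press jig's U-shaped handle until the handle's arms are level, without ever driving it on down to its bottom stop, and hold it there: the program finishes with the robot still holding the handle level. Leave everything else on the bench where it is.

Things in the scene. Friction and masses are not known exactly. Their poses are not given: they have to be found in the camera images.
- press: Press jig, fixed: black block 200 (x) x 160 (y) x 60 mm high, on it a circuit board in a grey nest (board top at 83 mm), four steel guide posts up to 175 mm, a clear plate sliding on them, and at the back two cheeks 150 mm high that carry the handle's hinge. Origin: centre of the underside; x points from front (crossbar side) to back, z up. Place and yaw vary.
- press_hinge (a point): Middle of the handle's hinge axis, which is horizontal along the press's y axis; 70 mm behind the press origin (its +x), 130 mm above the bench.
- press_handle: U-shaped sprung handle: two steel arms (10 mm wide, 18 high, at y = +-91 mm) joined in front by a round black rubber crossbar, 22 mm thick. A thinner rod 70 mm from the hinge bears on the clear plate. Origin on the hinge axis (its y); x runs along the arms towards the hinge. Arms 0.42 rad above level at rest (its spring lifts it to an upper stop), bottom stop 0.22 rad below level.
- crossbar (a point): Middle of the crossbar's axis, 220 mm from the hinge axis (rubber surface 11 mm around it). At rest about 220 mm above the bench; with the arms level it is at the hinge's height, 130 mm, and 150 mm in front of the press origin. Moves on an arc about the hinge; about 5 N straight down on it starts it moving, 9 to 11 N hold it level.
- tester: Tester box, fixed: grey, 140 (x) x 170 (y) x 85 mm high, dark display front towards its -x. On top, towards its front, the plunger at its +y side and a black rotary knob (36 mm across, 18 high, does not move) at its -y side, 84 mm apart. Origin: centre of the underside, z up. Place and yaw vary.
- plunger_top (a point): Centre of the top face of the plunger: a round aluminium mushroom head, 28 mm across, 10 mm thick, on a stem in a steel collar. At rest 119 mm above the bench, at x = -25, y = +42 mm in the tester's frame. Pushed straight down.
- plunger (a joint): Plunger travel in m: 0 up (rest, where its spring returns it), 0.016 fully in. Takes about 3 N at the start and 8 N at the end of its stroke.
- meter_a: Bystander: blue hand-held meter lying on its back, 190 x 88 x 45 mm; origin centre of underside.
- screwdriver: Bystander: screwdriver lying on the bench near the robot, about 200 mm long.
- tape_roll: Bystander: roll of yellow tape lying flat between press and tester, 60 mm across, 18 mm high; origin centre of underside.
- spare_board: Bystander: spare circuit board lying flat, 100 x 75 x 12 mm; origin centre of underside.
- screw_jar: Bystander: jar with a lid, 60 mm across, 70 mm high; origin centre of underside.
- brush: Bystander: brush lying on the bench.
Things that resemble listed ones, but are neither listed nor needed, are in the scene too. What is shaped like the tester but yellow is not meant.

How it is judged:
On the way, in this order (a step that is already met when the one before it is completed fails the run):
1. the plunger is pushed fully in while the handle is still up (value of joint plunger above 0.0142 m and angle between press_handle's own x axis and vertical above 1.8908 rad), for 0.1 s.
2. the plunger has sprung back up, the handle still up (value of joint plunger below 0.003 m and angle between press_handle's own x axis and vertical above 1.8908 rad), for 0.1 s.
3. the robot holds the handle level (angle between press_handle's own x axis and vertical between 1.4908 and 1.6508 rad and contact force between any of the fingers, the arm and press_handle above 4 N), for 0.3 s.
At the end, for the whole second after the job is handed in: The robot's fingers or arm push on the handle with more than 4 N and keep it still with its arms level to within 0.08 rad (crossbar within about 17 mm of the hinge's height); the plunger is back up (within 3 mm) (all of step 3 and value of joint plunger below 0.003 m and angular speed of press_handle below 0.05 rad/s); the arm keeps its last pose, push and grip.
It fails at once if the handle is driven down to its bottom stop (more than 0.17 rad below level) (angle between press_handle's own x axis and vertical below 1.4008 rad).
It fails at once if something else on the bench is moved by more than 40 mm (distance of any of meter_a, screwdriver, tape_roll, spare_board, screw_jar, brush from where it was at the start of the episode above 0.04 m).
It also fails if it takes over 51 s, if anything falls off the work surface, if the arm or the gripper's body presses on something with over 40 N, if the wrist force passes 120 N, or if a joint passes its speed limit or range.

## Working session

There is one attempt and no reset: what is moved stays moved. The work goes in short steps, Python scripts to look and compute and a tool call to move; the robot and the scene stay as the last step left them, time stands still between calls to the robot, and variables do not carry over. Pictures are saved under pics/ and viewed, at most 10 in all, crops included, and the job is handed in when it is done.

Besides the shell and the picture viewer there is one more tool, called after "Emit:" as a command line: name --argument value ..., lists and objects as JSON in quotes. servo_tool: Moves the arm, as the interface text tells. Its arguments: {"type":"object","properties":{"motion":{"type":"array"},"grip_force":{"type":"number"}},"required":["motion"]}

```bash
mkdir -p pics; python3 - <<'E'
from station import bot
import cv2,numpy as np
o=bot.get_obs();print({k:np.round(v,3) for k,v in o.items()},bot.tcp_to_grasp)
for n in("scene","top"):
    c=bot.read_camera(n);cv2.imwrite(f"pics/{n}.png",c["img"][:,:,::-1]);np.savez(f"{n}.npz",**c);print(n,c["K"],c["pose"].round(3))
E
```

```text
{'t': np.float64(0.0), 'q': array([-1.405,  0.478,  0.022,  1.556, -0.012,  1.109, -0.083]), 'joint_vel': array([ 0.002,  0.   , -0.001,  0.001, -0.001,  0.001, -0.001]), 'joint_torque': array([-0.0000e+00, -5.9646e+01,  1.6080e+00, -2.8118e+01,  1.3000e-02,
        1.0000e-02, -0.0000e+00]), 'eef_pos': array([0.182, 0.649, 0.23 ]), 'tool_rot': array([-0.   ,  0.136,  0.991, -0.001]), 'contact_force': array([ 0.837, -0.075,  0.887]), 'torque': array([ 0.012, -0.07 , -0.025]), 'grasp_force': np.float64(0.0), 'gripper_width': np.float64(1.0)} 0.0187
scene [[451.66741386   0.         318.53591098]
 [  0.         451.66741386 200.19852409]
 [  0.           0.           1.        ]] [[ 0.041  0.625 -0.78   1.552]
 [ 0.999 -0.042  0.019 -0.022]
 [-0.021 -0.78  -0.626  0.97 ]
 [ 0.     0.     0.     1.   ]]
top [[468.5953985    0.         314.22035869]
 [  0.         468.5953985  192.71795789]
 [  0.           0.           1.        ]] [[-0.000e+00 -9.930e-01  1.220e-01  3.020e-01]
 [-1.000e+00  1.000e-03  9.000e-03 -2.000e-02]
 [-9.000e-03 -1.220e-01 -9.920e-01  1.845e+00]
 [ 0.000e+00  0.000e+00  0.000e+00  1.000e+00]]
```

View pics/top.png

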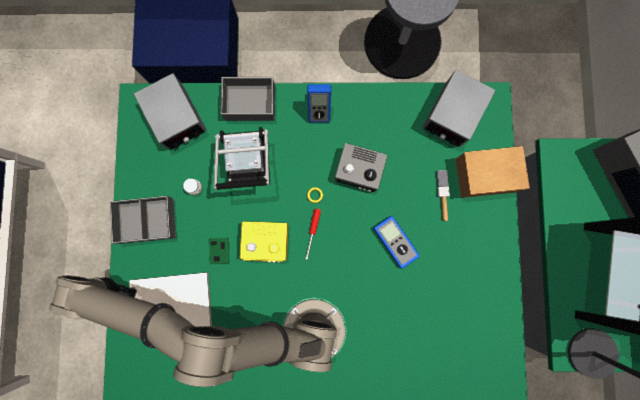

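View pics/scene.png

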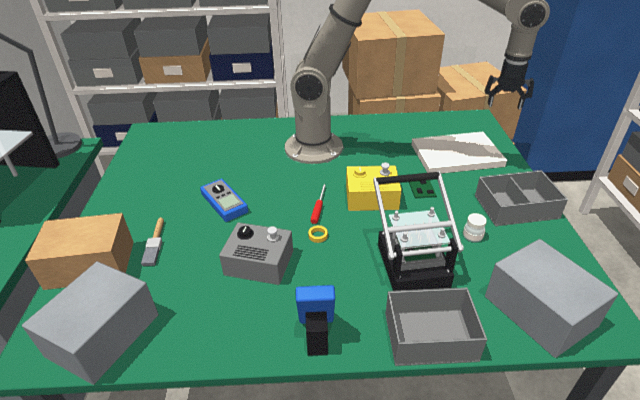

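Top view: the robot base is at (315,330). The grey tester is at (361,167), with a light plunger at about (349,168) and a black knob at (371,174). The yellow lookalike is at (263,242). The press is at (242,160), with its black crossbar towards the robot at about (242,186). In the scene view the plunger is at (272,232), the knob at (245,231) and the crossbar at about (407,179).

Things that could be mistaken for the plunger in the top view: the yellow box's knobs at (251,247) and (274,247), and the tester's black knob at (371,174). I choose the light head at (349,168) and check it in a crop.

```bash
python3 - <<'E'
import cv2,numpy as np
t=cv2.imread("pics/top.png");s=cv2.imread("pics/scene.png")
z=lambda im,x,y,w,h:cv2.resize(im[y:y+h,x:x+w],(400,300),interpolation=cv2.INTER_CUBIC)
a=np.hstack([z(t,320,135,80,60),z(t,202,122,80,60)]);b=np.hstack([z(s,215,215,80,60),z(s,365,165,100,75)])
cv2.imwrite("pics/crop.png",np.vstack([a,b]))
E
```

```text
(no output)
```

View pics/crop.png

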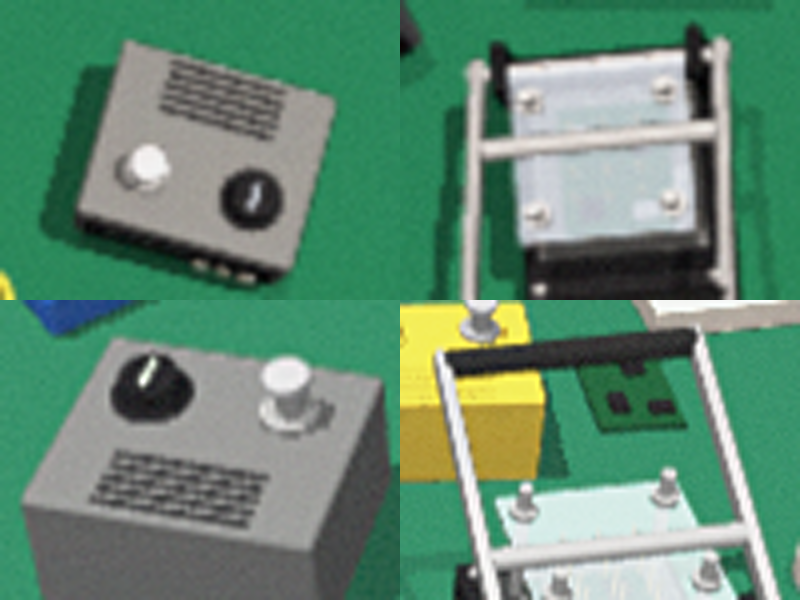

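The crop confirms the choice: a grey tester with a light mushroom head and a black knob. Top view: head (349.6,166.8), knob (370,174). Scene view: head (272.2,228.4), crossbar ends (377,180.3) and (439,175.6).

```bash
cat >h.py <<'E'
import numpy as np
C={n:dict(np.load(n+".npz")) for n in("scene","top")}
def ray(n,p):
    c=C[n];return c["pose"][:3,3],c["pose"][:3,:3]@np.linalg.solve(c["K"],[p[0],p[1],1])
def atz(n,p,z): o,d=ray(n,p);return o+d*(z-o[2])/d[2]
def proj(n,X):
    c=C[n];P=c["K"]@(c["pose"][:3,:3].T@(np.array(X)-c["pose"][:3,3]));return P[:2]/P[2]
E
python3 - <<'E'
from h import *
np.set_printoptions(precision=4,suppress=True)
a=atz("top",(349.6,166.8),.119);b=atz("scene",(272.2,228.4),.119);k=atz("top",(370,174),.103);k2=atz("scene",(245,231.5),.103)
print("plunger",a,b,"knob",k,k2,np.linalg.norm((a-k)[:2]),np.linalg.norm((b-k2)[:2]))
e1=atz("scene",(377,180.3),.22);e2=atz("scene",(439,175.6),.22);m=(e1+e2)/2
h1=atz("top",(217.2,135.2),.139);h2=atz("top",(266,130.6),.139);h=(h1+h2)/2
print("bar",e1,e2,m,np.linalg.norm(e1-e2),"hinge",h1,h2,h,np.linalg.norm(h1-h2),"dist",np.linalg.norm((m-h)[:2]),220*np.cos(.42))
for v in((e2-e1),(h1-h2),):print("axis yaw",np.degrees(np.arctan2(-v[0],v[1])))
v=h-m;print("yaw",np.degrees(np.arctan2(v[1],v[0])))
print(proj("top",e1),proj("top",e2))
E
python3 - <<'E'
import cv2
t=cv2.imread("pics/top.png");cv2.imwrite("pics/c2.png",cv2.resize(t[120:200,195:295],(800,640)[:2],interpolation=cv2.INTER_CUBIC)[:600])
E
```

```text
plunger [ 0.6121 -0.1361  0.119 ] [ 0.6086 -0.1312  0.119 ] knob [ 0.5873 -0.2136  0.103 ] [ 0.599  -0.2101  0.103 ] 0.08133266233987842 0.07944455770338409
bar [0.5392 0.1673 0.22  ] [0.5291 0.3442 0.22  ] [0.5342 0.2558 0.22  ] 0.17716822803130847 hinge [0.729  0.3579 0.139 ] [0.7461 0.1758 0.139 ] [0.7376 0.2668 0.139 ] 0.18289897958686627 dist 0.2036914414355546 200.87956686870783
axis yaw 3.2710422249168336
axis yaw 5.369402207805025
yaw 3.1145778735683516
[265.1071 182.329 ] [214.7034 185.2571]
```

View pics/c2.png

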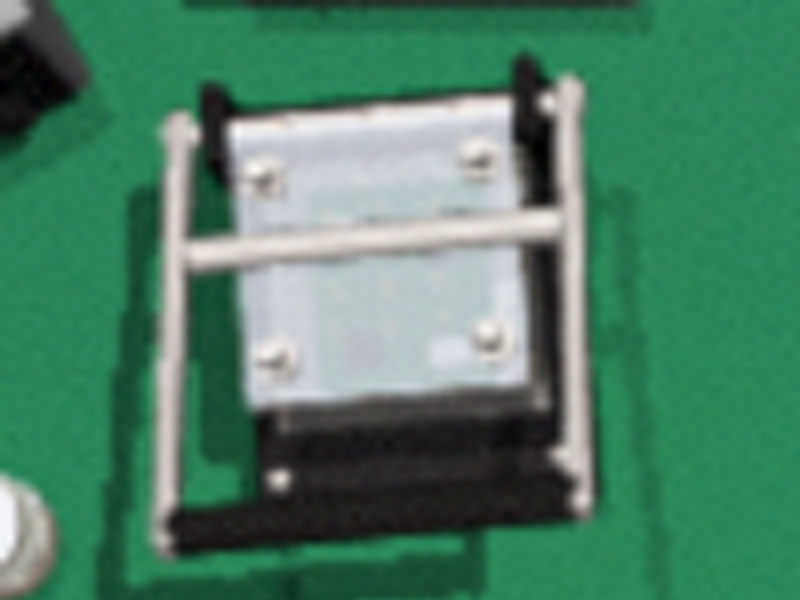

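The measurements agree with the given sizes:
- **Plunger:** about (0.610, -0.133), with the two views within 6 mm. The plunger to knob distance is about 81 mm (84 given).
- **Bar:** about (0.534, 0.255) at a height of 0.22. Its distance to the hinge in plan is 0.204 m, against 0.201 m expected.
- **Press yaw:** about 4°.

I'll raise the arm first, since the handle stands at 0.23, then cross over.

Emit:
servo_tool --motion '[[[0,0,-0.03,0,0,0,0],[0,0,-0.06,0,0,0,0],[0,0,-0.09,0,0,0,0],[-0.02,-0.02,-0.1,0,0,0,0],[-0.04,-0.04,-0.1,0,0,0,0],[-0.06,-0.06,-0.1,0,0,0,0],[-0.08,-0.08,-0.1,0,0,0,0],[-0.1,-0.1,-0.1,0,0,0,0],[-0.12,-0.12,-0.1,0,0,0,0],[-0.14,-0.14,-0.1,0,0,0,0],[-0.16,-0.16,-0.1,0,0,0,0],[-0.18,-0.18,-0.1,0,0,0,0],[-0.2,-0.2,-0.1,0,0,0,0],[-0.22,-0.22,-0.1,0,0,0,0],[-0.24,-0.24,-0.1,0,0,0,0],[-0.26,-0.26,-0.1,0,0,0,0],[-0.28,-0.28,-0.1,0,0,0,0],[-0.3,-0.3,-0.1,0,0,0,0],[-0.31,-0.32,-0.1,0,0,0,0],[-0.31,-0.32,-0.1,0,0,0,0]]]'

```text
t: 1.77
eef_pos: [0.396, 0.2528, 0.3311]
tool_rot: [-0.0, 0.14, 0.99, -0.001]
contact_force: [0.1, -0.8, -0.2]
gripper_width: -0.001
grasp_force: 0.0
```

Emit:
servo_tool --motion '[[[-0.02,-0.02,0,0,0,0,0],[-0.04,-0.04,0,0,0,0,0],[-0.06,-0.06,0,0,0,0,0],[-0.08,-0.08,0,0,0,0,0],[-0.1,-0.1,0,0,0,0,0],[-0.12,-0.12,0,0,0,0,0],[-0.14,-0.14,0,0,0,0,0],[-0.16,-0.16,0,0,0,0,0],[-0.18,-0.18,0,0,0,0,0],[-0.2,-0.2,0,0,0,0,0],[-0.22,-0.22,0,0,0,0,0],[-0.24,-0.24,0,0,0,0,0],[-0.26,-0.26,0,0,0,0,0],[-0.28,-0.28,0,0,0,0,0],[-0.3,-0.3,0,0,0,0,0],[-0.313,-0.317,0,0,0,0,0],[-0.313,-0.317,0,0,0,0,0],[-0.313,-0.317,0,0,0,0,0]]]'

```text
t: 3.27
eef_pos: [0.6099, -0.1326, 0.3306]
tool_rot: [-0.001, 0.138, 0.99, -0.0]
contact_force: [-0.3, 0.8, 0.9]
gripper_width: -0.003
grasp_force: 0.0
```

Emit:
servo_tool --motion '[[[0,0,0.03,0,0,0,0],[0,0,0.06,0,0,0,0],[0,0,0.09,0,0,0,0],[0,0,0.12,0,0,0,0],[0,0,0.15,0,0,0,0],[0,0,0.17,0,0,0,0],[0,0,0.185,0,0,0,0],[0,0,0.19,0,0,0,0],[0,0,0.19,0,0,0,0],[0,0,0.19,0,0,0,0]]]'

```text
t: 4.1
eef_pos: [0.6105, -0.1308, 0.1419]
tool_rot: [0.0, 0.136, 0.991, 0.0]
contact_force: [0.3, 0.7, 0.6]
gripper_width: -0.001
grasp_force: 0.0
```

```bash
python3 - <<'E'
from station import bot
import cv2,numpy as np
w=bot.read_camera("wrist")["img"][:,:,::-1];s=bot.read_camera("scene")["img"][:,:,::-1]
z=lambda im:cv2.resize(im,(400,300),interpolation=cv2.INTER_CUBIC)
cv2.imwrite("pics/p.png",np.hstack([z(w[:,53:587]),z(s[195:255,230:310])]))
E
```

```text
(no output)
```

View pics/p.png

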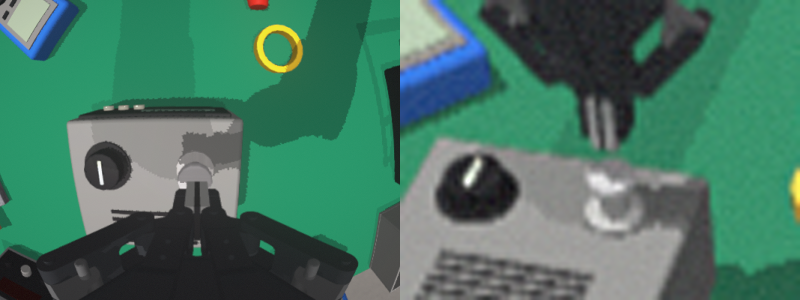

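The closed fingers stand directly above the mushroom head (scene crop: tip at (605,150), head at (607,175)). Pushing it now.

Emit:
servo_tool --motion '[[[0,0,0.01,0,0,0,0],[0,0,0.02,0,0,0,0],[0,0,0.026,0,0,0,0],[0,0,0.03,0,0,0,0],[0,0,0.034,0,0,0,0],[0,0,0.037,0,0,0,0],[0,0,0.038,0,0,0,0],[0,0,0.038,0,0,0,0],[0,0,0.038,0,0,0,0]]]'

```text
t: 4.95
eef_pos: [0.6103, -0.1317, 0.1036]
tool_rot: [0.0, 0.137, 0.991, 0.0]
contact_force: [-0.9, 2.2, 8.1]
gripper_width: -0.0
grasp_force: 3.7
```

Emit:
servo_tool --motion '[[[0,0,0.001,0,0,0,0],[0,0,0.002,0,0,0,0],[0,0,0.002,0,0,0,0],[0,0,0.002,0,0,0,0],[0,0,0.002,0,0,0,0]]]'

```text
t: 5.37
eef_pos: [0.6104, -0.1318, 0.103]
tool_rot: [0.0, 0.137, 0.991, 0.001]
contact_force: [-5.3, 1.8, 16.8]
gripper_width: 0.001
grasp_force: 8.9
```

The force jumped to 17 N, so the plunger is at its stop. Now I release it and move over the crossbar at about (0.536, 0.254).

Emit:
servo_tool --motion '[[[0,0,-0.01,0,0,0,0],[0,0,-0.03,0,0,0,0],[0,0,-0.06,0,0,0,0],[0,0,-0.09,0,0,0,0],[0,0,-0.12,0,0,0,0],[0,0,-0.15,0,0,0,0],[0,0,-0.18,0,0,0,0],[0,0,-0.18,0,0,0,0],[0,0,-0.18,0,0,0,0]]]'

```text
t: 6.12
eef_pos: [0.6107, -0.1322, 0.2827]
tool_rot: [0.001, 0.137, 0.991, 0.0]
contact_force: [-0.3, -0.7, -1.1]
gripper_width: -0.001
grasp_force: 0.0
```

Emit:
servo_tool --motion '[[[0.01,0.02,0,0,0,0,0],[0.025,0.05,0,0,0,0,0],[0.04,0.08,0,0,0,0,0],[0.055,0.11,0,0,0,0,0],[0.07,0.14,0,0,0,0,0],[0.085,0.17,0,0,0,0,0],[0.1,0.2,0,0,0,0,0],[0.115,0.23,0,0,0,0,0],[0.13,0.26,0,0,0,0,0],[0.145,0.29,0,0,0,0,0],[0.16,0.32,0,0,0,0,0],[0.17,0.34,0,0,0,0,0],[0.1755,0.352,0,0,0,0,0],[0.1755,0.352,0.01,0,0,0,0],[0.1755,0.352,0.02,0,0,0,0],[0.1755,0.352,0.025,0,0,0,0],[0.1755,0.352,0.025,0,0,0,0],[0.1755,0.352,0.025,0,0,0,0]]]'

```text
t: 7.62
eef_pos: [0.5365, 0.2523, 0.2556]
tool_rot: [-0.0, 0.138, 0.99, -0.001]
contact_force: [0.3, 0.2, 0.4]
gripper_width: 0.002
grasp_force: 0.0
```

```bash
python3 - <<'E'
from station import bot
import cv2,numpy as np
w=bot.read_camera("wrist")["img"][:,:,::-1];s=bot.read_camera("scene")["img"][:,:,::-1]
z=lambda im:cv2.resize(im,(400,300),interpolation=cv2.INTER_CUBIC)
cv2.imwrite("pics/b.png",np.vstack([np.hstack([z(w[:,53:587]),z(s[130:205,355:455])]),np.hstack([z(s[195:255,230:310]),z(w[150:300,220:420])])]))
E
```

```text
(no output)
```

View pics/b.png

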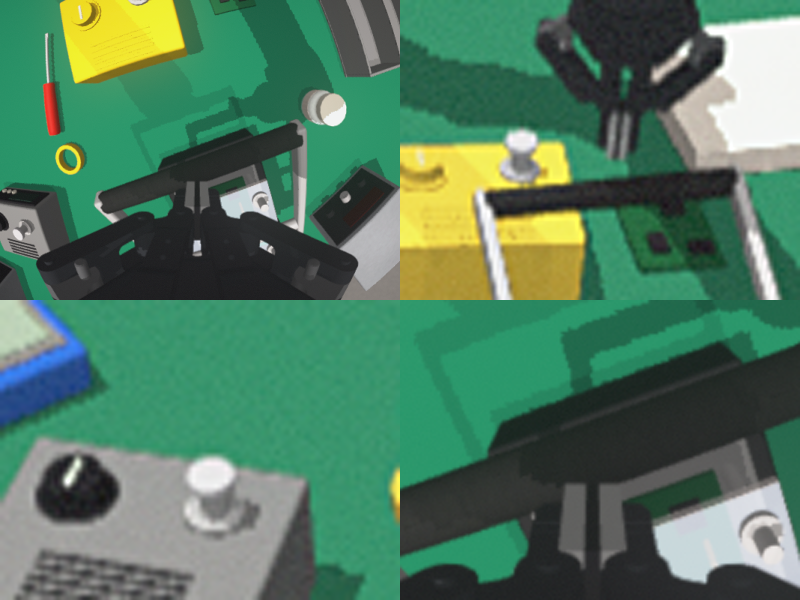

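The plunger is back up, and the fingers are above the middle of the bar. I check the fore-aft position using the bar's centre line in the wrist picture (the bar near pixel (320,227)).

```bash
python3 - <<'E'
from station import bot
import numpy as np
c=bot.read_camera("wrist");K,T=c["K"],c["pose"]
for p in((320,227),(320,214),(320,241),(390,202),(250,255)):
    d=(np.array(p)-K[:2,2])/K[0,0];r=np.hypot(*d);v=T[:3,:3]@np.r_[np.sin(r)*d/r,np.cos(r)]
    print(p,(T[:3,3]+v*(.22-T[2,3])/v[2]).round(4))
print(T[:3,3],bot.get_obs()["eef_pos"])
E
```

```text
(320, 227) [0.5337 0.2574 0.22  ]
(320, 214) [0.5256 0.2596 0.22  ]
(320, 241) [0.5428 0.2549 0.22  ]
(390, 202) [0.53   0.3028 0.22  ]
(250, 255) [0.5404 0.2087 0.22  ]
[0.46888909 0.27270981 0.39836801] [0.53682891 0.25368885 0.25674691]
```

Bar at x = 0.534, which agrees. I press along the arc, first most of the way.

Emit:
servo_tool --motion '[[[0.001,0,0.01,0,0,0,0],[0.002,-0.001,0.018,0,0,0,0],[0.002,-0.001,0.022,0,0,0,0],[0.003,-0.001,0.026,0,0,0,0],[0.004,-0.001,0.03,0,0,0,0],[0.006,-0.002,0.035,0,0,0,0],[0.008,-0.003,0.04,0,0,0,0],[0.01,-0.003,0.045,0,0,0,0],[0.011,-0.004,0.05,0,0,0,0],[0.012,-0.004,0.055,0,0,0,0],[0.014,-0.005,0.06,0,0,0,0],[0.015,-0.005,0.065,0,0,0,0],[0.016,-0.006,0.07,0,0,0,0],[0.017,-0.006,0.075,0,0,0,0],[0.018,-0.006,0.08,0,0,0,0],[0.018,-0.006,0.08,0,0,0,0],[0.018,-0.006,0.08,0,0,0,0]]]'

```text
t: 9.18
eef_pos: [0.5161, 0.253, 0.1762]
tool_rot: [-0.001, 0.136, 0.991, -0.001]
contact_force: [-4.7, -2.0, 8.6]
gripper_width: -0.001
grasp_force: 4.5
```

Emit:
servo_tool --motion '[[[0.0,0,0.004,0,0,0,0],[0.001,0,0.008,0,0,0,0],[0.001,0,0.012,0,0,0,0],[0.001,0,0.016,0,0,0,0],[0.001,0,0.02,0,0,0,0],[0.001,0,0.024,0,0,0,0],[0.001,0,0.028,0,0,0,0],[0.001,0,0.031,0,0,0,0],[0.001,0,0.033,0,0,0,0],[0.001,0,0.034,0,0,0,0],[0.001,0,0.034,0,0,0,0],[0.001,0,0.034,0,0,0,0],[0.001,0,0.034,0,0,0,0]]]'

```text
t: 10.27
eef_pos: [0.5149, 0.2536, 0.1425]
tool_rot: [-0.002, 0.136, 0.991, -0.0]
contact_force: [-7.1, -2.4, 9.5]
gripper_width: -0.0
grasp_force: 5.0
```

```bash
python3 - <<'E'
from station import bot
import cv2,numpy as np
s=bot.read_camera("scene")["img"][:,:,::-1];w=bot.read_camera("wrist")["img"][:,:,::-1];
z=lambda im:cv2.resize(im,(400,300),interpolation=cv2.INTER_CUBIC)
cv2.imwrite("pics/l.png",np.hstack([z(s[160:280,350:510]),z(w[:,53:587])]))
o=bot.get_obs();print(o["eef_pos"],o["contact_force"],abs(o["joint_vel"]).max())
E
```

```text
[0.51486555 0.25356028 0.14254236] [-6.92342158 -1.3692683   9.37880227] 0.001514292064817636
```

View pics/l.png

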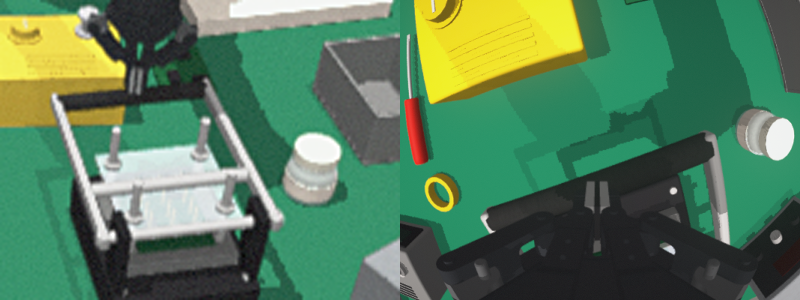

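The fingers sit on the bar's middle and the arms look level (scene crop: bar ends at (57,100) and (208,88)). I check the bar's height by triangulating against the hinge geometry.

```bash
python3 - <<'E'
from h import *
a,b=(372.4,199.8),(432.8,195)
H=np.array([.737,.267])
for z in(.11,.12,.13,.14,.15):
    e,f=atz("scene",a,z),atz("scene",b,z);m=(e+f)/2
    print(z,m.round(4),np.linalg.norm(e-f).round(4),"hinge dist",np.hypot(np.linalg.norm(m[:2]-H),z-.13).round(4))
E
```

```text
0.11 [0.4835 0.2606 0.11  ] 0.1873 hinge dist 0.2544
0.12 [0.4959 0.2573 0.12  ] 0.1851 hinge dist 0.2415
0.13 [0.5084 0.254  0.13  ] 0.1829 hinge dist 0.229
0.14 [0.5208 0.2507 0.14  ] 0.1807 hinge dist 0.2171
0.15 [0.5332 0.2474 0.15  ] 0.1786 hinge dist 0.2057
```

Camera estimate is about 0.135 and the fingertip gives 0.1315, both near level. A small trim, then hold.

Emit:
servo_tool --motion '[[[0.0005,0,0.001,0,0,0,0],[0.001,0,0.002,0,0,0,0],[0.001,0,0.002,0,0,0,0],[0.001,0,0.002,0,0,0,0],[0.001,0,0.002,0,0,0,0],[0.001,0,0.002,0,0,0,0],[0.001,0,0.002,0,0,0,0],[0.001,0,0.002,0,0,0,0],[0.001,0,0.002,0,0,0,0],[0.001,0,0.002,0,0,0,0],[0.001,0,0.002,0,0,0,0],[0.001,0,0.002,0,0,0,0]]]'

```text
t: 11.37
eef_pos: [0.5147, 0.2536, 0.1408]
tool_rot: [-0.001, 0.137, 0.991, -0.0]
contact_force: [-5.3, -4.0, 10.1]
gripper_width: -0.002
grasp_force: 5.0
```

Steady at 10.1 N, within the 9–11 N expected at level.

```bash
python3 -c "
from station import bot
print(bot.hand_in())"
```

```text
the job is handed in; nothing more can be done
None
```

The job is handed in: the plunger was pushed to its stop and seen back up in the picture, then the handle was pressed level and held there at about 10 N; `bot.hand_in()` returned no verdict.

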